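Unpin the aluminium parts chest and take its lid off

TASK

Open the bright aluminium parts chest, the one whose lid is held by a red-handled pin (leave the dark padlocked chest shut). Pull the pin straight out of the staple and put it in the empty blue bin, and only then lift the lid off by its black handle and lay it flat, right side up, on the middle of the green mat, setting it down rather than dropping it.

Things in the scene. Friction and masses are not known exactly. Their poses are not given: they have to be found in the camera images.
- pin_grip (a point): Centre of the pin's red grip: upright block 30 (x) x 14 (y) x 40 mm (z) standing on the aluminium chest's lid; pinch it across y from above. A steel shaft, 10 mm thick, runs 35 mm from the grip along +x, 15 mm below this point, through the staple (opening 18 x 18 mm, 30 mm along +x, top 24 mm above the lid). Out after 20 mm of pull along -x; 40 mm is safe. Loose, 80 g.
- lid_handle (a point): Centre of the lid's black bar handle, 58 (x) x 14 (y) x 12 mm, 32 mm above the lid top; pinch across y at its middle. Loose lid 200 (x) x 160 mm, 0.4 kg, balanced here; its 12 mm skirt (edge 48 mm below here) fits the fixed chest loosely. The staple stands 24 mm out of a slot 53 mm along -x: lift straight up 50 mm. Lid top starts at 80 mm; the dark chest is 118 mm tall.
- bin: The empty blue open bin nearest the robot, fixed: 130 mm (x) by 150 mm (y) by 45 mm tall, walls and floor 4 mm thick. Origin: centre of its underside, on the table.
- mat: The green rubber mat, fixed: 220 mm (x) by 190 mm (y), 3 mm thick, lying on the table. Origin: centre of its underside.
There are look-alikes about, which are no part of the job. Of the things that look like the part that bears pin_grip, the smaller one is meant. Of the things shaped like the bin, the blue one is meant.

How it is judged:
On the way, in this order (a step that is already met when the one before it is completed fails the run):
1. the pin is pulled out of the staple while the lid stays on its chest (distance between pin_grip and lid_handle above 0.125 m and distance of lid_handle from where it was at the start of the episode below 0.02 m), for 0.1 s.
2. the pin lies in the blue bin while the lid is still on its chest (x of pin_grip in the frame of bin between -0.065 and 0.065 m and y of pin_grip in the frame of bin between -0.075 and 0.075 m and height (world z) of pin_grip below 0.055 m and contact force between pin and the fingers below 0.1 N and distance of lid_handle from where it was at the start of the episode below 0.02 m), for 0.2 s.
At the end, for the whole second after the job is handed in: The pin lies in the blue bin (its grip's centre within the bin's outline and under 55 mm above the table), and the lid lies right side up and level within 7 degrees on the green mat, its handle within 35 mm of the mat's middle and under 60 mm above the table, both released and at rest (x of pin_grip in the frame of bin between -0.065 and 0.065 m and y of pin_grip in the frame of bin between -0.075 and 0.075 m and height (world z) of pin_grip below 0.055 m and horizontal distance between lid_handle and mat below 0.035 m and height (world z) of lid_handle below 0.06 m and angle between lid_handle's own z axis and vertical below 0.12 rad and linear speed of each of lid, pin below 0.02 m/s); the robot touches nothing.
It fails at once if the lid is dropped (falls free of the fingers faster than 0.8 m/s) (linear speed of lid above 0.8 m/s and contact force between lid and the fingers below 0.1 N).
It also fails if it takes over 70 s, if anything falls off the work surface, if the arm or the gripper's body presses on something with over 40 N, if the wrist force passes 120 N, or if a joint passes its speed limit or range.

ROBOT

A 6-joint arm with a two-finger parallel gripper is mounted at the origin on the work surface. World frame = base frame: x ahead of the robot, y to its left, z up, the work surface at z = 0. Lengths are in m, angles in rad, forces in N, time in s.
With the tool pointing down it reaches from about 0.225 to 0.725 m from the base axis. Payload 3.1 kg.
Tool frame: the origin (TCP) lies at the very end of the fingers, on their centre line; the grasp point (between the pads) lies grip_depth behind it (grip_depth is the distance from the TCP to the grasp point, in m); z points along the fingers, y is the line along which they close (so a half turn about z gives the same grasp; the last joint's range is limited). The gripper opens to 85 mm and grips with 20 to 120 N. Pads are 22 mm wide; open, the fingers measure 114 mm over their backs; the gripper's body (76 mm by 85 mm) begins 54 mm behind the grasp point. The pads swing forward as they close: fully open they stand 13 mm farther back than shut.
Start: joints at [-1.356, 0.048, 0.099, 1.622, 0, 1.443], TCP at [0.176, -0.494, 0.203] pointing down, gripper open.
Joint ranges: [-2.91, 2.91], [-0.99, 1.94], [-1.21, 1.42], [-2.12, 2.29], [-1.49, 1.47], [-3.14, 3.14]. Speed limits (rad/s): [2.79, 2.79, 3.14, 3.14, 3.14, 3.14].

INTERFACE

Orientations are given as a unit quaternion [x, y, z, w].
In Python, from workcell import state, snapshot, job_done, grip_depth gives the robot as it stands.
- The arm moves only by the tool send_rows, never from a script. Its argument "moves" is a list of rows, each a list of 3 entries, a list of its own where there are three numbers: the closure, from 0 (fully open) to 1 (shut), then the shift along the tool's x, y, z in mm, then the turn about the tool's z in rad. A call has 1 to 5 rows; each row is the pose to reach, as a shift and turn from the pose commanded when the call began, along the tool's axes at that moment; what a row does not reach only later rows make up. A row lasts 1/12 s, in which the tool goes at most 41.7 mm and 7.16 degrees, less where a joint would pass 70% of its speed; a pose out of reach is approached as far as the arm can. A call with a gripper value outside its range is refused whole. The fingers move at their own pace and stop on an object; the grip force is fixed at half the most. Time passes only in rows, so rows that repeat a pose let the fingers close. It gives the time, the measured TCP pose, the force, the opening and the grip force at its end, in the units of the state.
- state(): the state, without advancing time (a new reading comes with each control period).
- snapshot(name): name is "scene" or "top"; returns a dict with "image" (420x560x3 uint8, red, green, blue), "fx", "fy", "cx", "cy" (pixels), "k1" (the pictures are not rectified: a ray, as slopes to the right and down, at radius r is drawn at 1 + k1 r^2 times it, then the intrinsics apply), "world_to_cam" (4x4, takes a point from world to camera coordinates). Camera axes: x right, y up, looking along -z (the intrinsics and any distortion apply to the point x, -y, -z); pixel columns grow to the right and rows downward; lengths in m; the calibration is good to about 2 mm. A picture is of the moment at which its call begins. There is no depth.
- job_done(): hands the job in; it is judged then, once.
The state is a dict: "time_s": time; "qpos": joint angles; "dq": joint speeds; "tau": joint torques, N m; "tcp_pos": TCP position; "eef_rot": TCP orientation; "ft_force": force on the tool from outside, world axes, zero at the start; "moment": the same for the moment, N m; "width": opening from 0.0 (shut) to 1.0 (fully open); "grip_force": force on a finger pad.
Only numpy, scipy, OpenCV 4.12 (cv2) and the standard library are available. Lean on these libraries where they do the work, as an engineer would, in place of code of your own. Each camera call takes 0.05 s, during which the arm holds its last target. There are 200 camera calls.

## Working session

There is one attempt and no reset: what is moved stays moved. The work goes in short steps, Python scripts to look and compute and a tool call to move; the robot and the scene stay as the last step left them, time stands still between calls to the robot, and variables do not carry over. Pictures are saved under pics/ and viewed, at most 10 in all, crops included, and the job is handed in when it is done.

Besides the shell and the picture viewer there is one more tool, called after "Call:" as a command line: name --argument value ..., lists and objects as JSON in quotes. send_rows: Moves the arm, as the interface text tells. Its arguments: {"type":"object","properties":{"moves":{"type":"array"}},"required":["moves"]}

```bash
mkdir -p pics
cat > h.py <<'E'
import numpy as np, cv2
from workcell import state, snapshot, job_done, grip_depth
def snap(n,f=None):
    s=snapshot(n)
    if f: cv2.imwrite('pics/'+f,s['image'][:,:,::-1])
    return s
def ray(s,u,v):
    x=np.array([(u-s['cx'])/s['fx'],(v-s['cy'])/s['fy']]);d=x.copy()
    for _ in range(20): d=x/(1+s['k1']*(d@d))
    M=np.array(s['world_to_cam']);R=M[:3,:3]
    return -R.T@M[:3,3], R.T@np.array([d[0],-d[1],-1.])
def plane(s,u,v,z):
    o,d=ray(s,u,v);return o+d*(z-o[2])/d[2]
def tri(s1,p1,s2,p2):
    (a,d),(b,e)=ray(s1,*p1),ray(s2,*p2)
    t=np.linalg.lstsq(np.c_[d,-e],b-a,rcond=None)[0]
    P,Q=a+d*t[0],b+e*t[1]; return (P+Q)/2,np.linalg.norm(P-Q)
E
python3 - <<'E'
from h import *
a=snap('scene','s0.png');b=snap('top','t0.png')
print(grip_depth,state())
for s in(a,b):print(s['fx'],s['k1'],ray(s,280,210))
E
```

```text
0.0187 {'time_s': 0.1, 'qpos': array([-1.35582699e+00,  4.86791907e-02,  9.77084270e-02,  1.62201569e+00,
        1.66936736e-05,  1.44298471e+00]), 'dq': array([-0.00025665, -0.00243218,  0.00187543,  0.0006329 ,  0.00157971,
        0.0003788 ]), 'tau': array([ 2.45701194e-03, -3.39848793e+01,  3.20936573e+01,  1.58337434e-02,
       -1.86029424e-04, -2.13946151e-06]), 'tcp_pos': array([ 0.17630776, -0.49383645,  0.2022099 ]), 'eef_rot': array([ 9.85347981e-01,  1.70552504e-01, -3.93676551e-05, -1.09438850e-03]), 'ft_force': array([0.3089512 , 0.02142937, 0.26663851]), 'moment': array([ 0.05536035, -0.0131431 ,  0.03004538]), 'grip_force': 0.0, 'width': 1.0035820275793332}
387.4736256023133 0.03007677179401867 (array([ 0.98024021, -0.08312628,  0.66182238]), array([-0.6510531 ,  0.12611811, -0.74869148]))
498.3002483507273 -0.004359420682331576 (array([ 0.30155302, -0.01035184,  1.02551943]), array([ 0.19918214, -0.0016575 , -0.97997645]))
```

View pics/s0.png

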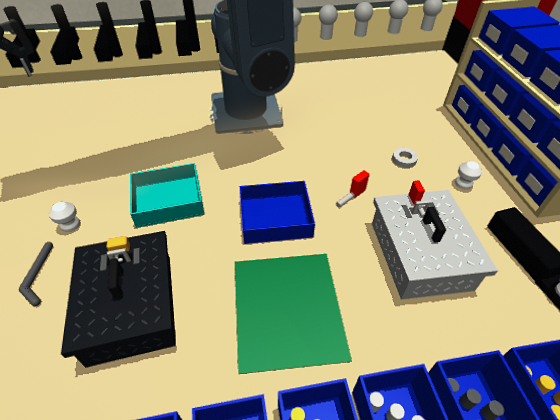

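View pics/t0.png

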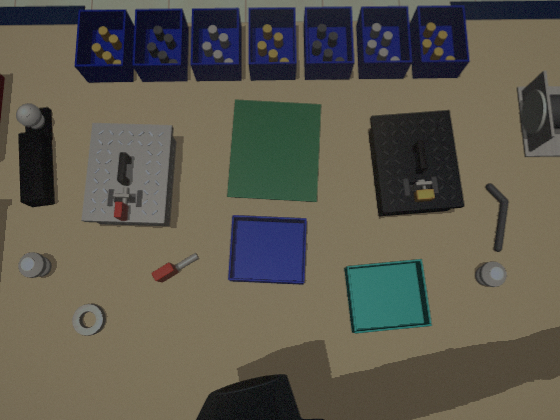

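Scene view: the pin candidates are the red grip on the aluminium lid (scene 417,190; top 121,210) and a loose, bigger red thing on the table (scene 360,183; top 165,272). The one in the staple is the smaller, so it is meant. The bin is the blue one (scene 277,212; top 268,250), not the teal one (top 388,296) or the row of filled bins. The mat is at top 275,150. The aluminium lid is at top 130,172 and the dark padlocked chest at top 416,162.

Run:
```python
from h import *
a=snap('scene');b=snap('top')
A=cv2.resize(a['image'][170:310,360:505],None,fx=4,fy=4,interpolation=2)[:,:,::-1]
B=cv2.resize(b['image'][115:285,75:205],None,fx=3.3,fy=3.3,interpolation=2)[:,:,::-1]
A=A[:560];B=B[:560]
h=max(len(A),len(B));A=cv2.copyMakeBorder(A,0,h-len(A),0,0,0);B=cv2.copyMakeBorder(B,0,h-len(B),0,0,0)
C=cv2.hconcat([A,B]);C=cv2.resize(C,None,fx=800/C.shape[1],fy=800/C.shape[1]);cv2.imwrite('pics/c1.png',C);print(C.shape)
def blobs(s,lo,hi,mn=30):
    m=cv2.inRange(cv2.cvtColor(s['image'],cv2.COLOR_RGB2HSV),lo,hi)
    cs,_=cv2.findContours(m,cv2.RETR_EXTERNAL,cv2.CHAIN_APPROX_NONE)
    return [(cv2.contourArea(c),cv2.minAreaRect(c)) for c in cs if cv2.contourArea(c)>mn]
for n,s in(('s',a),('t',b)):
    print(n,'red',blobs(s,(0,150,60),(8,255,255)));print('blue',[x for x in blobs(s,(112,150,40),(128,255,255),800)])
    g=blobs(s,(60,90,40),(82,255,255),800);print('green',g)
    for ar,r in g:
        if n=='t':print('mat',[plane(s,*p,0.003).round(3) for p in [r[0],*cv2.boxPoints(r)]])
r=max([r for ar,r in blobs(b,(112,150,40),(128,255,255),800) if abs(r[0][1]-250)<30],key=lambda r:r[1][0])
print('bin',[plane(b,*p,0.045).round(3) for p in [r[0],*cv2.boxPoints(r)]])
```

```text
(444, 800, 3)
s red [(221.5, ((415.9000244140625, 190.80001831054688), (20.124608993530273, 16.099689483642578), 63.43495178222656)), (290.0, ((358.5294189453125, 183.38235473632812), (14.794672966003418, 28.619203567504883), 14.03624439239502)), (155.5, ((546.2000122070312, 4.100001335144043), (13.86362075805664, 16.099689483642578), 26.56505012512207)), (472.5, ((466.0375671386719, 10.58618450164795), (21.972381591796875, 31.379619598388672), 21.447736740112305))]
blue [(1264.0, ((229.0, 407.0), (24.0, 74.0), 90.0)), (2302.0, ((315.72821044921875, 405.1868591308594), (42.33958435058594, 75.01018524169922), 79.11447143554688)), (11421.5, ((456.0, 379.5), (79.0, 206.0), 90.0)), (3828.5, ((276.8049621582031, 211.25267028808594), (57.466758728027344, 71.68566131591797), 84.64418029785156)), (3409.0, ((502.980224609375, 141.98829650878906), (142.43600463867188, 29.214284896850586), 49.127593994140625)), (3620.5, ((520.5, 105.0), (143.5426788330078, 34.64822769165039), 45.0)), (4337.0, ((535.2614135742188, 43.46222686767578), (112.86495971679688, 63.64191436767578), 39.95754623413086))]

[... 594 characters left out ...]
.55180358886719, 58.075096130371094), 2.436648368835449)), (1010.0, ((386.5, 34.499996185302734), (54.99999237060547, 50.99999237060547), 90.0)), (919.0, ((442.6051940917969, 34.287933349609375), (57.371421813964844, 48.15205764770508), 86.633544921875))]
green [(8141.0, ((273.9769287109375, 150.41537475585938), (87.86450958251953, 96.46236419677734), 3.1798300743103027))]
mat [array([ 0.64 , -0.001,  0.003]), array([0.541, 0.098, 0.003]), array([0.757, 0.088, 0.003]), array([ 0.743, -0.104,  0.003]), array([ 0.528, -0.086,  0.003])]
bin [array([0.419, 0.006, 0.045]), array([0.484, 0.072, 0.045]), array([ 0.482, -0.062,  0.045]), array([ 0.357, -0.059,  0.045]), array([0.359, 0.072, 0.045])]
```

View pics/c1.png

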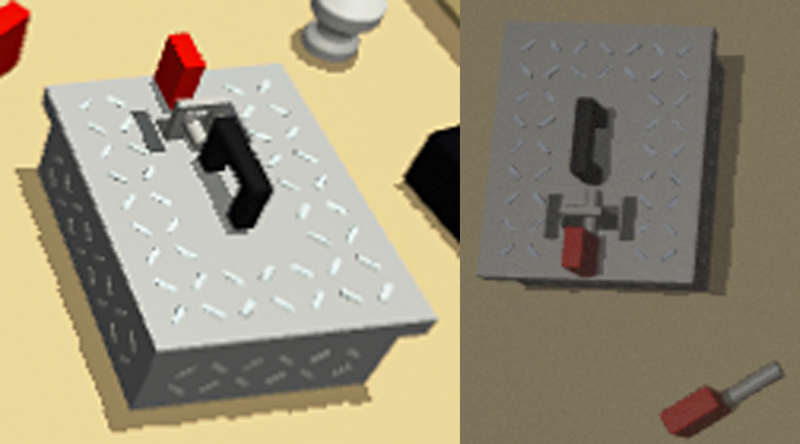

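The crop confirms it. The smaller red grip (scene 417,190; top 121,210) stands in the staple on the aluminium lid, with the loose bigger one beside it on the table. The lid outline in the top view runs through about (92,123), (172,126), (164,224) and (82,221).

Run:
```python
from h import *
a=snap('scene');b=snap('top')
S=lambda u,v:(360+u/3.172,170+v/3.172)
T=lambda u,v:(75+(u-460)/2.616,115+v/2.616)
print('lid',[plane(b,*T(*p),.08).round(3) for p in[(505,22),(714,28),(694,285),(478,277)]])
for c in [((46,88),(478,277)),((283,65),(694,285)) if 0 else ((46,88),(694,285)),((437,320),(505,22)),((158,350),(714,28))]:
    print('tri lid',[x.round(3) for x in tri(a,S(*c[0]),b,T(*c[1]))])
print('bar ends',[plane(b,*T(*p),.118).round(3) for p in[(588,99),(581,180)]])
print('tri bar',tri(a,S(225,122),b,T(581,180)),tri(a,S(260,185),b,T(588,99)))
C=[]
for s,(x0,y0,x1,y1) in((a,(395,170,435,205)),(b,(110,195,135,225))):
    im=s['image'].astype(int);m=((im[...,0]>1.7*im[...,1])&(im[...,0]>1.7*im[...,2])&(im[...,0]>50))
    k=np.zeros_like(m);k[y0:y1,x0:x1]=1;v,u=np.nonzero(m&k);C.append((u.mean(),v.mean()));print(len(u),C[-1],u.min(),u.max(),v.min(),v.max())
print('pin',tri(a,C[0],b,C[1]),plane(b,*C[1],.1),plane(a,*C[0],.1))
im=b['image'].astype(int);print('loose')
print(state()['tcp_pos'])
```

```text
lid [array([0.676, 0.362, 0.08 ]), array([0.669, 0.202, 0.08 ]), array([0.469, 0.211, 0.08 ]), array([0.478, 0.37 , 0.08 ])]
tri lid [array([0.464, 0.29 , 0.088]), np.float64(0.144)]
tri lid [array([0.471, 0.214, 0.075]), np.float64(0.003)]
tri lid [array([0.678, 0.365, 0.076]), np.float64(0.002)]
tri lid [array([0.671, 0.204, 0.078]), np.float64(0.004)]
bar ends [array([0.601, 0.283, 0.118]), array([0.54 , 0.285, 0.118])]
tri bar (array([0.54450406, 0.29204241, 0.10692127]), np.float64(0.006118907333075077)) (array([0.60154027, 0.28449103, 0.11829339]), np.float64(0.002690933582390343))
253 (np.float64(416.14229249011856), np.float64(191.2806324110672)) 409 424 180 204
151 (np.float64(119.05298013245033), np.float64(210.09933774834437)) 114 126 201 219
pin (array([0.49277926, 0.29083639, 0.10288254]), np.float64(0.0022395016828861236)) [0.49377374 0.29291002 0.1       ] [0.49029405 0.29149607 0.1       ]
loose
[ 0.1763953  -0.49422671  0.20284866]
```

```bash
cat >> h.py <<'E'
from scipy.spatial.transform import Rotation as Rn
def plan(goals,start=None):
    """goals: [(x,y,z,yaw_deg)], prints shift (mm, tool axes) and turn from pose to pose"""
    if start is None:
        t=state();p=np.array(t['tcp_pos']);x=Rn.from_quat(t['eef_rot']).as_matrix()[:,0];w=np.arctan2(x[1],x[0])
        print('at',p.round(4),np.degrees(w).round(2),t['time_s'],'w',round(t['width'],3))
    else: p=np.array(start[:3]);w=np.radians(start[3])
    for g in goals:
        c,s=np.cos(w),np.sin(w);d=(np.array(g[:3])-p)*1000;v=np.radians(g[3])
        turn=-(np.arctan2(np.sin(v-w),np.cos(v-w)))
        print([round(c*d[0]+s*d[1],1),round(s*d[0]-c*d[1],1),round(-d[2],1)],round(turn,3),'rows',round(max(np.linalg.norm(d)/41.7,abs(turn)/.125),1))
        p,w=np.array(g[:3]),v
E
python3 - <<'E'
from h import *
p0=np.array([.1763,-.494,.203,19.6]);p1=np.array([.493,.29,.2,177.5])
plan([p0+(p1-p0)*i/5 for i in range(1,6)])
E
```

```text
at [ 0.1764 -0.4942  0.2028] 19.64 0.3 w 0.998
[np.float64(112.3), np.float64(-126.6), np.float64(0.4)] -0.55 rows 4.4
[np.float64(161.9), np.float64(-48.9), np.float64(0.6)] -0.551 rows 4.4
[np.float64(163.5), np.float64(43.1), np.float64(0.6)] -0.551 rows 4.4
[np.float64(116.8), np.float64(122.3), np.float64(0.6)] -0.551 rows 4.4
[np.float64(35.4), np.float64(165.4), np.float64(0.6)] -0.551 rows 4.4
```

Test the sign convention with the first call.

Call:
send_rows --moves '[[0.3,[112,-127,0],-0.55],[0.3,[112,-127,0],-0.55],[0.3,[112,-127,0],-0.55],[0.3,[112,-127,0],-0.55],[0.3,[112,-127,0],-0.55]]'

```text
time_s: 0.72
tcp_pos: [0.2408, -0.3314, 0.2036]
eef_rot: [0.9, 0.436, 0.001, -0.001]
ft_force: [-0.5, -1.1, 0.4]
width: 0.7
grip_force: 0.0
```

As expected; carry on with the rest.

Call:
send_rows --moves '[[0.3,[162,-49,1],-0.55],[0.3,[162,-49,1],-0.55],[0.3,[162,-49,1],-0.55],[0.3,[162,-49,1],-0.55],[0.3,[162,-49,1],-0.55]]'

```text
time_s: 1.13
tcp_pos: [0.3044, -0.1742, 0.2028]
eef_rot: [0.746, 0.666, 0.002, -0.0]
ft_force: [-0.7, -0.5, -0.1]
width: 0.702
grip_force: 0.0
```

Call:
send_rows --moves '[[0.3,[163,43,1],-0.55],[0.3,[163,43,1],-0.55],[0.3,[163,43,1],-0.55],[0.3,[163,43,1],-0.55],[0.3,[163,43,1],-0.55]]'

```text
time_s: 1.55
tcp_pos: [0.3675, -0.0173, 0.2014]
eef_rot: [0.536, 0.844, 0.002, -0.0]
ft_force: [-0.6, 0.3, -0.6]
width: 0.698
grip_force: 0.0
```

Call:
send_rows --moves '[[0.3,[117,122,1],-0.55],[0.3,[117,122,1],-0.55],[0.3,[117,122,1],-0.55],[0.3,[117,122,1],-0.55],[0.3,[117,122,1],-0.55]]'

```text
time_s: 1.97
tcp_pos: [0.4308, 0.1385, 0.1992]
eef_rot: [0.289, 0.957, 0.002, -0.001]
ft_force: [-0.6, -0.3, -0.5]
width: 0.7
grip_force: 0.0
```

Call:
send_rows --moves '[[0.5,[35,165,1],-0.55],[0.5,[35,165,1],-0.55],[0.5,[35,165,1],-0.55],[0.5,[35,165,1],-0.55],[0.5,[35,165,1],-0.55]]'

```text
time_s: 2.38
tcp_pos: [0.4948, 0.2945, 0.1954]
eef_rot: [0.019, 1.0, 0.001, -0.002]
ft_force: [-0.6, -1.2, -0.9]
width: 0.501
grip_force: 0.0
```

Run:
```python
from h import *
plan([(.492,.290,.14,177.5),(.492,.290,.089,177.5)])
a=snap('scene');b=snap('top')
A=cv2.resize(a['image'][100:240,340:500],None,fx=3,fy=3,interpolation=2)
B=cv2.resize(b['image'][120:260,70:175],None,fx=3,fy=3,interpolation=2)
cv2.imwrite('pics/c2.png',cv2.hconcat([A,B])[:,:,::-1])
print(state()['qpos'].round(2))
```

```text
at [0.4948 0.2945 0.1954] 177.78 2.3833 w 0.501
[np.float64(2.7), np.float64(-4.6), np.float64(55.4)] 0.005 rows 1.3
[np.float64(0.0), np.float64(0.0), np.float64(51.0)] -0.0 rows 1.2
[ 0.41  0.18  0.23  1.62 -0.    0.46]
```

View pics/c2.png

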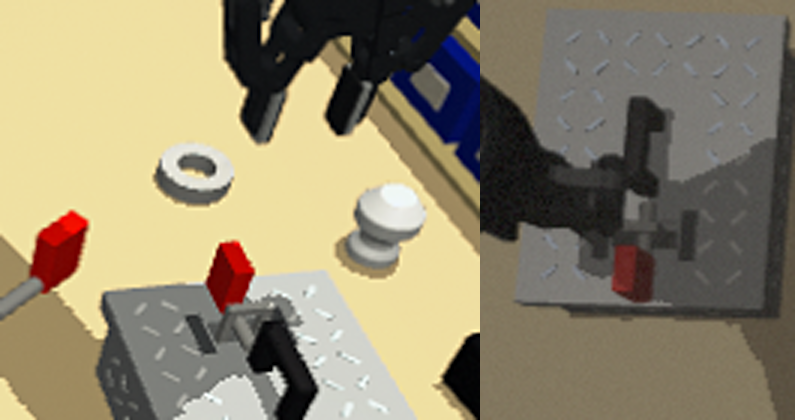

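The crop shows the open fingers above and somewhat behind the red grip (scene grip about 417,192, fingertips about 428,145 and 455,142). I'll check this against the projected TCP.

```bash
cat >> h.py <<'E'
def proj(s,P):
    c=(np.array(s['world_to_cam'])@np.r_[P,1])[:3];d=np.array([c[0],-c[1]])/-c[2];d*=1+s['k1']*(d@d)
    return d[0]*s['fx']+s['cx'],d[1]*s['fy']+s['cy']
E
python3 - <<'E'
from h import *
plan([])
a=snap('scene');b=snap('top');p=state()['tcp_pos']
for P in (p,(.4925,.290,.1),(.4925,.290,.12),(.572,.285,.118),(.572,.285,.112)): print(P,np.round(proj(a,P),1),np.round(proj(b,P),1))
E
```

```text
at [0.4933 0.29   0.1974] 177.35 2.4833 w 0.498
[0.49330797 0.28822283 0.19926531] [429.7 154.6] [103.2 198.7]
(0.4925, 0.29, 0.1) [415.9 192.1] [120.6 210.7]
(0.4925, 0.29, 0.12) [418.6 185.1] [117.2 208.6]
(0.572, 0.285, 0.118) [433.9 216.1] [122.3 167.6]
(0.572, 0.285, 0.112) [433.  218.3] [123.2 168.5]
```

Run:
```python
from h import *
a=snap('scene');b=snap('top');plan([])
p=state()['tcp_pos']
A=a['image'].copy();B=b['image'].copy()
for P in (p,p+[0,.03,0],p-[0,.03,0]):
  for s,I in((a,A),(b,B)): cv2.circle(I,tuple(int(round(x)) for x in proj(s,P)),1,(255,0,255),-1)
A=cv2.resize(A[80:240,370:490],None,fx=3.5,fy=3.5,interpolation=2)
B=cv2.resize(B[120:280,50:155],None,fx=3.5,fy=3.5,interpolation=2)
B=cv2.convertScaleAbs(B,alpha=2)
cv2.imwrite('pics/c3.png',cv2.hconcat([A,B])[:,:,::-1])
```

```text
at [0.4935 0.2876 0.2002] 177.08 2.6833 w 0.496
```

View pics/c3.png

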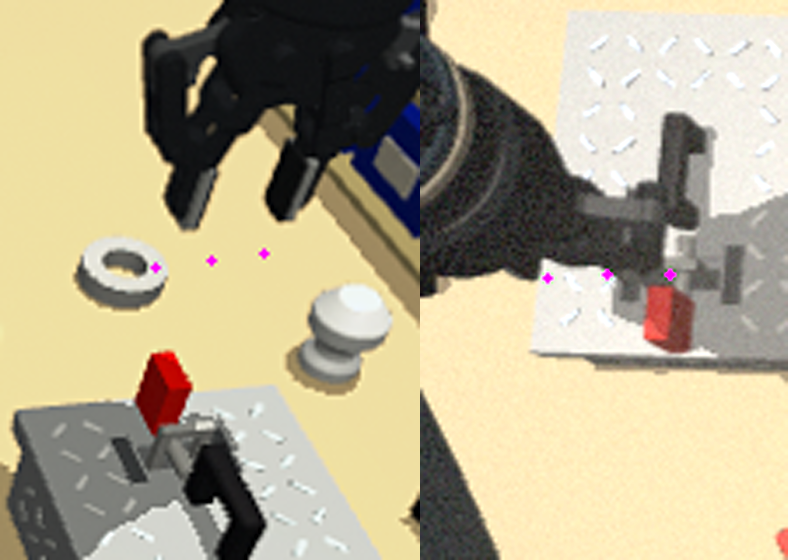

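The scene crop shows fingertips at about (424,145) and (453,142), midpoint (439,144), but the TCP projects to (430,154). I'll look closer at the top view to resolve the difference.

Run:
```python
from h import *
b=snap('top');a=snap('scene');plan([])
B=cv2.resize(b['image'][140:240,50:150],None,fx=6,fy=6,interpolation=2)
B=(255*(B/255.)**0.45).astype(np.uint8)
cv2.imwrite('pics/c4.png',B[:,:,::-1])
p=state()['tcp_pos']
for dz in(0,.01,.02,.03):
  for dy in(-.028,.028): P=p+[.0,dy,dz];print(dz,dy,np.round(proj(a,P)),np.round((np.array(proj(b,P))-[50,140])*6))
```

```text
at [0.4937 0.2876 0.2004] 177.08 2.7833 w 0.5
0 -0.028 [415. 156.] [420. 349.]
0 0.028 [444. 153.] [221. 351.]
0.01 -0.028 [417. 152.] [408. 341.]
0.01 0.028 [446. 148.] [208. 344.]
0.02 -0.028 [418. 147.] [397. 333.]
0.02 0.028 [448. 144.] [194. 335.]
0.03 -0.028 [420. 143.] [385. 324.]
0.03 0.028 [450. 139.] [180. 327.]
```

View pics/c4.png

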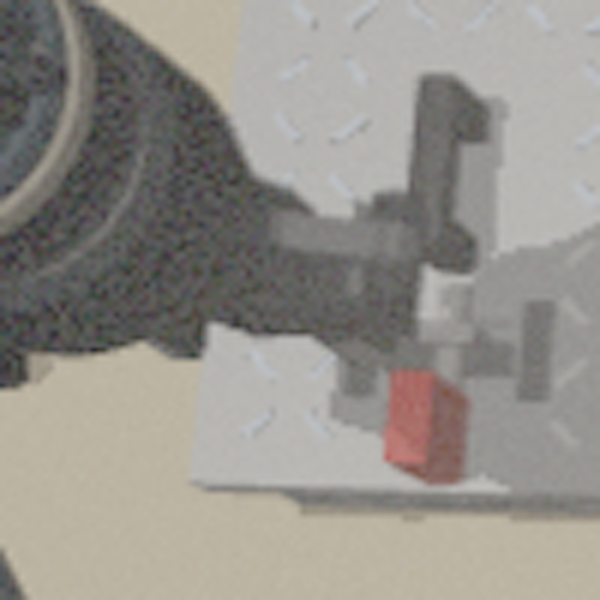

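Top crop: the gripper covers about (95-120, 172-198), with the grip at about (121,210), and the tips can't be separated there. I'll shut the fingers and measure the tip by mask, since the TCP is defined at the shut finger ends.

Call:
send_rows --moves '[[1,[0,0,0],0],[1,[0,0,0],0],[1,[0,0,0],0],[1,[0,0,0],0],[1,[0,0,0],0]]'

```text
time_s: 3.2
tcp_pos: [0.4936, 0.2885, 0.1994]
eef_rot: [0.024, 1.0, 0.0, 0.0]
ft_force: [0.5, -0.2, 0.3]
width: -0.003
grip_force: 0.0
```

Run:
```python
from h import *
a=snap('scene');b=snap('top');plan([]);p=state()['tcp_pos']
print(np.round(proj(a,p),1),np.round(proj(b,p),1))
for s,(x0,y0,x1,y1) in ((a,(405,90,465,178)),(b,(85,150,125,215))):
    h=s['image'].max(2)<75; k=h[y0:y1,x0:x1]
    for v in range(k.shape[0]-1,-1,-2):
        u=np.nonzero(k[v])[0]
        if len(u): print(v+y0,u.min()+x0,u.max()+x0,len(u),end=' | ')
    print()
```

```text
at [0.4936 0.2886 0.1993] 177.2 3.3 w -0.002
[430.  154.7] [103.  198.5]
177 461 461 1 | 157 409 410 2 | 155 410 411 2 | 143 433 439 4 | 141 432 440 6 | 139 430 445 11 | 137 429 446 13 | 135 429 447 14 | 133 430 447 12 | 131 431 448 13 | 129 431 449 13 | 127 432 451 18 | 125 429 454 26 | 123 428 463 36 | 121 427 464 38 | 119 426 464 39 | 117 424 464 41 | 115 423 464 40 | 113 422 464 38 | 111 420 464 39 | 109 419 464 39 | 107 418 464 40 | 105 417 464 42 | 103 415 464 45 | 101 414 464 46 | 99 413 464 48 | 97 413 464 52 | 95 415 464 47 | 93 425 464 40 | 91 428 464 37 | 
214 121 124 4 | 212 122 124 3 | 210 122 124 3 | 208 112 124 4 | 206 109 124 6 | 204 107 124 9 | 202 107 122 9 | 200 92 122 25 | 198 89 123 30 | 196 85 122 27 | 194 85 112 28 | 192 85 113 29 | 190 85 116 32 | 188 85 117 33 | 186 85 117 33 | 184 85 124 36 | 182 85 124 39 | 180 85 124 40 | 178 85 124 40 | 176 85 124 37 | 174 85 124 32 | 172 85 124 21 | 170 85 124 18 | 168 85 124 14 | 166 85 124 13 | 164 85 124 11 | 162 85 124 10 | 160 85 124 9 | 158 85 124 8 | 156 119 124 6 | 154 120 124 5 | 152 121 124 4 |
```

Run:
```python
from h import *
a=snap('scene');b=snap('top')
A=cv2.resize(a['image'][90:200,390:470],None,fx=5,fy=5,interpolation=0)
B=cv2.resize(b['image'][130:240,75:150],None,fx=5,fy=5,interpolation=0)
B=(255*(B/255.)**0.45).astype(np.uint8);A=(255*(A/255.)**0.6).astype(np.uint8)
cv2.imwrite('pics/c5.png',cv2.hconcat([A,B])[:,:,::-1])
```

```text
(no output)
```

View pics/c5.png

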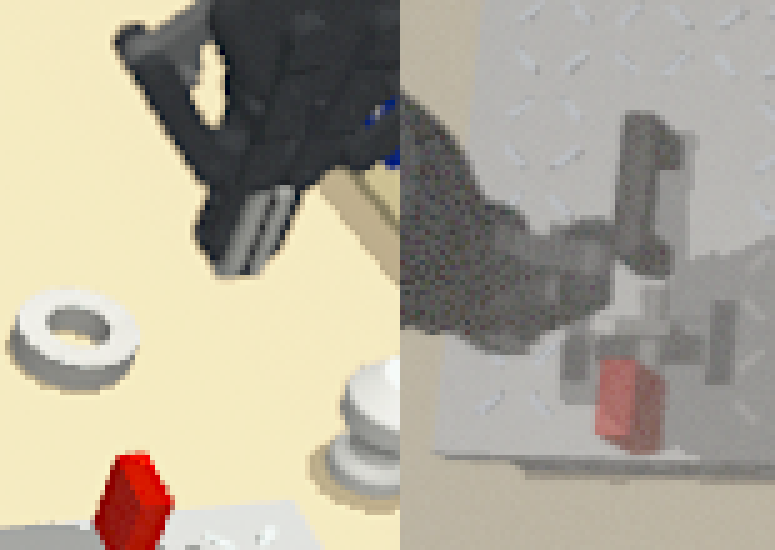

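The crop shows the shut tip at scene (437,144) and at about (98,198) in the top view. I'll triangulate it.

Run:
```python
from h import *
a=snap('scene');b=snap('top')
for t in((96,199),(98,198),(101,197)): print(tri(a,(437,144),b,t))
for z in (.2,.215,.23,.245): print(z,plane(a,437,144,z).round(3),plane(b,98,198,z).round(3))
print(state()['tcp_pos'])
```

```text
(array([0.48926076, 0.29524409, 0.21900071]), np.float64(0.004312692758481525))
(array([0.49103397, 0.29261323, 0.22048159]), np.float64(0.006574155880517707))
(array([0.49304518, 0.28899212, 0.22212276]), np.float64(0.010270081698078222))
0.2 [0.468 0.314 0.2  ] [0.494 0.297 0.2  ]
0.215 [0.485 0.301 0.215] [0.491 0.291 0.215]
0.23 [0.501 0.288 0.23 ] [0.487 0.286 0.23 ]
0.245 [0.518 0.275 0.245] [0.484 0.28  0.245]
[0.49359365 0.28863191 0.19923217]
```

Tip x/y agree with the TCP to a few mm. Go down in two stages, half open.

Call:
send_rows --moves '[[0.5,[1,2,0],0],[0.5,[1,2,0],0],[0.5,[1,2,25],0],[0.5,[1,2,50],0],[0.5,[1,2,60],0]]'

```text
time_s: 3.92
tcp_pos: [0.4911, 0.29, 0.1359]
eef_rot: [0.024, 1.0, -0.001, -0.002]
ft_force: [-1.3, 0.1, -0.9]
width: 0.499
grip_force: 0.0
```

Call:
send_rows --moves '[[0.5,[0,0,15],0],[0.5,[0,0,30],0],[0.5,[0,0,45],0],[0.5,[0,0,52],0],[0.5,[0,0,52],0]]'

```text
time_s: 4.33
tcp_pos: [0.4911, 0.29, 0.0851]
eef_rot: [0.024, 1.0, -0.001, -0.002]
ft_force: [-0.0, 0.0, -0.6]
width: 0.499
grip_force: 0.0
```

Run:
```python
from h import *
a=snap('scene');b=snap('top');plan([(.4925,.29,.087,177.5)]);print(state()['ft_force'])
A=cv2.resize(a['image'][110:240,370:470],None,fx=4,fy=4,interpolation=2)
B=cv2.resize(b['image'][130:260,75:175],None,fx=4,fy=4,interpolation=2)
B=(255*(B/255.)**0.45).astype(np.uint8);A=(255*(A/255.)**0.6).astype(np.uint8)
cv2.imwrite('pics/c6.png',cv2.hconcat([A,B])[:,:,::-1])
```

```text
at [0.4928 0.2907 0.0878] 177.21 4.4333 w 0.5
[np.float64(0.3), np.float64(-0.7), np.float64(0.8)] -0.005 rows 0.0
[0.49628344 0.18967371 0.60230268]
```

View pics/c6.png

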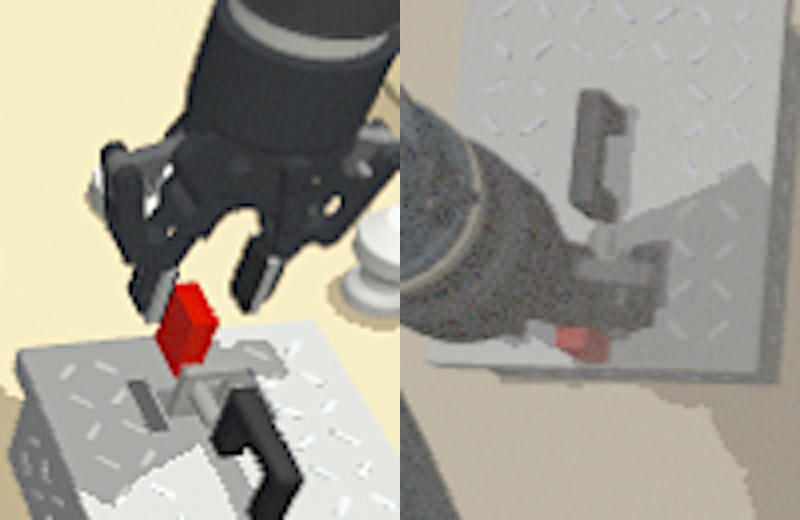

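The tips straddle the red grip (scene tips about 408,190 and 431,188; grip 417,192). Close.

Call:
send_rows --moves '[[1,[0,0,0],0],[1,[0,0,0],0],[1,[0,0,0],0],[1,[0,0,0],0],[1,[0,0,0],0]]'

```text
time_s: 4.85
tcp_pos: [0.4936, 0.2911, 0.089]
eef_rot: [0.024, 1.0, 0.001, 0.001]
ft_force: [-1.1, 0.2, 4.8]
width: 0.132
grip_force: 58.8
```

Call:
send_rows --moves '[[1,[5,0,0],0],[1,[15,0,-1],0],[1,[27,0,-1],0],[1,[39,0,-1],0],[1,[50,0,-1],0]]'

```text
time_s: 5.27
tcp_pos: [0.4416, 0.2931, 0.0882]
eef_rot: [0.024, 1.0, -0.0, -0.0]
ft_force: [1.0, -0.5, 1.0]
width: 0.126
grip_force: 58.7
```

Run:
```python
from h import *
a=snap('scene');b=snap('top');plan([]);print(state()['ft_force'],state()['grip_force'])
for s,(x0,y0,x1,y1) in((a,(385,150,435,215)),(b,(100,195,145,245))):
    im=s['image'].astype(int);m=((im[...,0]>1.7*im[...,1])&(im[...,0]>1.7*im[...,2])&(im[...,0]>40))
    v,u=np.nonzero(m[y0:y1,x0:x1]);print(len(u),u.mean()+x0,v.mean()+y0)
```

```text
at [0.4395 0.2932 0.0882] 177.3 5.3667 w 0.132
[-2.76934717 -0.12900337  4.99534087] 59.193790862336755
173 407.1387283236994 176.36416184971097
30 116.8 243.23333333333335
```

Call:
send_rows --moves '[[1,[6,0,0],0],[1,[12,0,0],0],[1,[14,0,-20],0],[1,[14,0,-45],0],[1,[14,0,-60],0]]'

```text
time_s: 5.78
tcp_pos: [0.4283, 0.2937, 0.1491]
eef_rot: [0.024, 1.0, -0.0, -0.0]
ft_force: [0.9, -0.7, -1.2]
width: 0.13
grip_force: 58.7
```

Run:
```python
from h import *
plan([(.40,.15,.15,179),(.40,.012,.15,179),(.40,.012,.021,179)]);print(state()['grip_force'])
```

```text
at [0.4283 0.2937 0.1491] 177.2 5.7833 w 0.13
[np.float64(21.2), np.float64(-145.0), np.float64(-0.9)] -0.031 rows 3.5
[np.float64(-2.4), np.float64(-138.0), np.float64(-0.0)] -0.0 rows 3.3
[np.float64(0.0), np.float64(0.0), np.float64(129.0)] -0.0 rows 3.1
58.66876789368689
```

Call:
send_rows --moves '[[1,[4,-30,0],-0.03],[1,[9,-60,0],-0.03],[1,[13,-90,0],-0.03],[1,[17,-120,0],-0.03],[1,[21,-145,0],-0.03]]'

```text
time_s: 6.2
tcp_pos: [0.3995, 0.1483, 0.1473]
eef_rot: [0.01, 1.0, -0.0, -0.001]
ft_force: [-0.3, 0.3, -1.0]
width: 0.126
grip_force: 58.7
```

Call:
send_rows --moves '[[1,[-1,-35,0],0],[1,[-1,-70,0],0],[1,[-2,-105,0],0],[1,[-2,-130,0],0],[1,[-2,-138,0],0]]'

```text
time_s: 6.62
tcp_pos: [0.3993, 0.0091, 0.1474]
eef_rot: [0.012, 1.0, -0.001, -0.001]
ft_force: [0.6, -0.0, -1.4]
width: 0.129
grip_force: 58.8
```

Call:
send_rows --moves '[[1,[0,0,5],0],[1,[0,0,35],0],[1,[0,0,70],0],[1,[0,0,90],0],[1,[0,0,100],0]]'

```text
time_s: 7.03
tcp_pos: [0.3967, 0.0138, 0.0439]
eef_rot: [0.009, 1.0, 0.001, -0.004]
ft_force: [-1.2, 0.1, -0.7]
width: 0.131
grip_force: 58.8
```

Run:
```python
from h import *
plan([(.40,.012,.021,179)]);a=snap('scene');b=snap('top')
A=a['image'][120:270,200:360]; B=b['image'][200:300,215:320]
A=cv2.resize(A,(400,375));B=cv2.resize(B,(394,375));B=(255*(B/255.)**0.45).astype(np.uint8)
cv2.imwrite('pics/c7.png',cv2.hconcat([A,B])[:,:,::-1])
```

```text
at [0.3967 0.0138 0.0439] 179.01 7.0333 w 0.131
[np.float64(-3.3), np.float64(-1.8), np.float64(22.9)] 0.0 rows 0.6
```

View pics/c7.png

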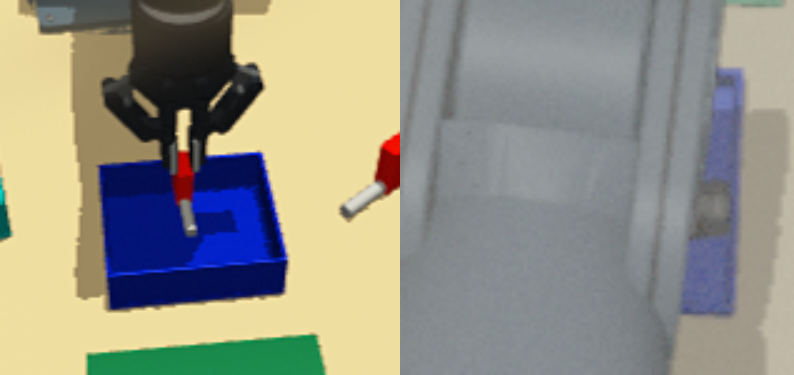

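The pin hangs over the bin floor, clear of the walls (scene grip about 273,190). Lower gently.

Call:
send_rows --moves '[[1,[-3,-2,5],0],[1,[-3,-2,10],0],[1,[-3,-2,15],0],[1,[-3,-2,20],0],[1,[-3,-2,20],0]]'

```text
time_s: 7.55
tcp_pos: [0.4028, 0.01, 0.0278]
eef_rot: [0.009, 1.0, 0.0, -0.0]
ft_force: [-0.5, -0.1, -0.4]
width: 0.127
grip_force: 58.8
```

Call:
send_rows --moves '[[1,[0,0,3],0],[1,[0,0,6],0],[1,[0,0,9],0],[1,[0,0,9],0],[1,[0,0,9],0]]'

```text
time_s: 7.97
tcp_pos: [0.4028, 0.0099, 0.0191]
eef_rot: [0.009, 1.0, 0.0, -0.0]
ft_force: [-0.1, -0.7, -0.7]
width: 0.128
grip_force: 58.8
```

Call:
send_rows --moves '[[1,[0,0,3],0],[1,[0,0,5],0],[1,[0,0,5],0]]'

```text
time_s: 8.22
tcp_pos: [0.4027, 0.0099, 0.0138]
eef_rot: [0.009, 1.0, 0.0, -0.0]
ft_force: [0.1, 0.2, -0.6]
width: 0.13
grip_force: 58.8
```

Call:
send_rows --moves '[[0.5,[0,0,0],0],[0.5,[0,0,0],0],[0.5,[0,0,0],0],[0.5,[0,0,0],0],[0.5,[0,0,0],0]]'

```text
time_s: 8.63
tcp_pos: [0.4033, 0.0099, 0.0145]
eef_rot: [0.009, 1.0, -0.0, 0.0]
ft_force: [0.0, -0.2, -0.0]
width: 0.499
grip_force: 0.0
```

Call:
send_rows --moves '[[0.5,[0,0,-10],0],[0.5,[0,0,-40],0],[0.5,[0,0,-80],0],[0.5,[0,0,-120],0],[0.5,[0,0,-160],0]]'

```text
time_s: 9.05
tcp_pos: [0.4026, 0.01, 0.1766]
eef_rot: [0.009, 1.0, -0.0, 0.0]
ft_force: [1.4, -0.4, 0.7]
width: 0.501
grip_force: 0.0
```

Run:
```python
from h import *
a=snap('scene');im=a['image'].astype(int)
m=((im[...,0]>1.7*im[...,1])&(im[...,0]>1.7*im[...,2])&(im[...,0]>50))[150:250,235:320]
v,u=np.nonzero(m);print('pin',len(u),u.mean()+235,v.mean()+150,plane(a,u.mean()+235,v.mean()+150,.024))
plan([(.45,.15,.2,178.5),(.572,.285,.2,177.5),(.572,.285,.105,177.5)])
```

```text
pin 130 271.0846153846154 201.69230769230768 [0.39762597 0.00917151 0.024     ]
at [0.4074 0.0093 0.1858] 178.92 9.1 w 0.501
[np.float64(-40.0), np.float64(141.5), np.float64(-14.2)] 0.007 rows 3.5
[np.float64(-118.4), np.float64(138.1), np.float64(-0.0)] 0.017 rows 4.4
[np.float64(0.0), np.float64(0.0), np.float64(95.0)] -0.0 rows 2.3
```

Run:
```python
from h import *
b=snap('top');im=b['image'];g=im.max(2)
for r in range(148,192,3):
    u=[c for c in range(110,140) if g[r,c]<70]; print(r,u[:1],u[-1:],len(u),plane(b,u[0]-.5,r,.118).round(4) if u else '')
print(g[165,108:140])
plan([])
```

```text
148 [] [] 0 
151 [] [] 0 
154 [120] [127] 8 [0.5989 0.2916 0.118 ]
157 [119] [130] 12 [0.593  0.2932 0.118 ]
160 [119] [131] 13 [0.587  0.2929 0.118 ]
163 [119] [131] 13 [0.5811 0.2926 0.118 ]
166 [119] [126] 8 [0.5752 0.2923 0.118 ]
169 [118] [126] 9 [0.5693 0.2939 0.118 ]
172 [118] [125] 8 [0.5635 0.2936 0.118 ]
175 [118] [125] 8 [0.5576 0.2933 0.118 ]
178 [117] [127] 11 [0.5518 0.2949 0.118 ]
181 [118] [129] 12 [0.5459 0.2927 0.118 ]
184 [122] [129] 8 [0.54   0.2849 0.118 ]
187 [] [] 0 
190 [110] [110] 1 [0.5287 0.3068 0.118 ]
[130 128 130 128 127 129 132 131 129 121  76  39  51  50  40  51  47  37
  57  83  84  84  85  88  88 102 134 131 130 133 132 131]
at [0.4077 0.0093 0.183 ] 178.92 9.15 w 0.501
```

Run:
```python
from h import *
plan([(.48,.15,.2,178.5),(.5715,.286,.2,177.5),(.5715,.286,.15,177.5)],(.403,.0099,.174,178.9))
```

```text
[np.float64(-74.3), np.float64(141.6), np.float64(-26.0)] 0.007 rows 3.9
[np.float64(-87.9), np.float64(138.3), np.float64(-0.0)] 0.017 rows 3.9
[np.float64(0.0), np.float64(0.0), np.float64(50.0)] -0.0 rows 1.2
```

Call:
send_rows --moves '[[0.5,[-20,35,-20],0],[0.5,[-40,70,-26],0],[0.5,[-60,105,-26],0],[0.5,[-74,139,-26],0.01],[0.5,[-74,142,-26],0.01]]'

```text
time_s: 9.57
tcp_pos: [0.4817, 0.1554, 0.1996]
eef_rot: [0.012, 1.0, 0.001, 0.0]
ft_force: [-0.6, -0.1, -0.5]
width: 0.497
grip_force: 0.0
```

Call:
send_rows --moves '[[0.5,[-23,34,0],0.02],[0.5,[-45,67,0],0.02],[0.5,[-68,100,0],0.02],[0.5,[-88,130,0],0.02],[0.5,[-88,134,0],0.02]]'

```text
time_s: 9.98
tcp_pos: [0.5736, 0.2859, 0.1955]
eef_rot: [0.023, 1.0, 0.0, -0.002]
ft_force: [-0.8, -0.9, -1.3]
width: 0.502
grip_force: 0.0
```

Run:
```python
from h import *
snap('top');plan([(.5715,.286,.13,177.5),(.5715,.286,.093,177.5)])
```

```text
at [0.5719 0.2844 0.1966] 177.38 10.0333 w 0.5
[np.float64(0.5), np.float64(1.6), np.float64(66.6)] -0.002 rows 1.6
[np.float64(0.0), np.float64(0.0), np.float64(37.0)] -0.0 rows 0.9
```

Call:
send_rows --moves '[[0.5,[0,2,15],0],[0.5,[0,2,35],0],[0.5,[0,2,55],0],[0.5,[0,2,65],0],[0.5,[0,2,70],0]]'

```text
time_s: 10.45
tcp_pos: [0.57, 0.2824, 0.1286]
eef_rot: [0.025, 1.0, -0.001, -0.002]
ft_force: [0.1, 0.3, 0.3]
width: 0.501
grip_force: 0.0
```

Call:
send_rows --moves '[[0.5,[0,0,10],0],[0.5,[0,0,20],0],[0.5,[0,0,28],0],[0.5,[0,0,36],0],[0.5,[0,0,36],0]]'

```text
time_s: 10.87
tcp_pos: [0.5706, 0.2834, 0.0921]
eef_rot: [0.024, 1.0, -0.001, -0.002]
ft_force: [0.1, -0.3, -0.4]
width: 0.502
grip_force: 0.0
```

Call:
send_rows --moves '[[1,[0,0,0],0],[1,[0,0,0],0],[1,[0,0,0],0],[1,[0,0,0],0],[1,[0,0,0],0]]'

```text
time_s: 11.28
tcp_pos: [0.5721, 0.2841, 0.095]
eef_rot: [0.024, 1.0, 0.0, 0.001]
ft_force: [-0.1, -0.6, 1.6]
width: -0.006
grip_force: 0.0
```

Shut on nothing. I'll use the last picture to see how the fingers stand relative to the bar.

Run:
```python
from h import *
a=snap('scene');b=snap('top');plan([]);p=state()['tcp_pos']
A=a['image'].copy();B=b['image'].copy()
A=cv2.resize(A[130:270,380:480],None,fx=4,fy=4,interpolation=2)
B=cv2.resize(B[100:240,75:175],None,fx=4,fy=4,interpolation=2)
for s,I,o in((a,A,(380,130)),(b,B,(75,100))):
  q=(np.array(proj(s,p))-o)*4+2;cv2.circle(I,tuple(q.astype(int)),3,(255,0,255),-1)
B=(255*(B/255.)**0.45).astype(np.uint8);A=(255*(A/255.)**0.6).astype(np.uint8)
cv2.imwrite('pics/c8.png',cv2.hconcat([A,B])[:,:,::-1])
```

```text
at [0.5719 0.284  0.0947] 177.21 11.3833 w -0.003
```

View pics/c8.png

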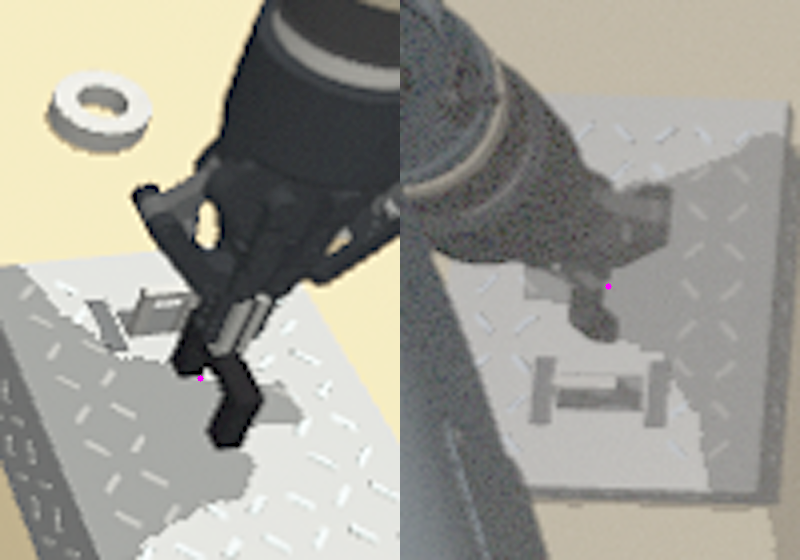

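The shut fingers sit on top of the bar. The tips are at about scene (436,217) and the bar runs below them from (427,222) to (440,238). So the finger ends really stand about 24 mm higher than the reported TCP, which agrees with the triangulated 0.22 m. Open, go 24 mm deeper while watching force, and close.

Call:
send_rows --moves '[[0.5,[0,0,-3],0],[0.5,[0,0,-3],0],[0.5,[0,0,-3],0],[0.5,[0,2,5],0],[0.5,[0,2,10],0]]'

```text
time_s: 11.8
tcp_pos: [0.5719, 0.2863, 0.0837]
eef_rot: [0.024, 1.0, 0.0, 0.0]
ft_force: [-0.3, 1.4, -0.3]
width: 0.5
grip_force: 0.0
```

Call:
send_rows --moves '[[0.5,[0,0,5],0],[0.5,[0,0,9],0],[0.5,[0,0,12],0],[0.5,[0,0,14],0],[0.5,[0,0,14],0]]'

```text
time_s: 12.22
tcp_pos: [0.5713, 0.2857, 0.0694]
eef_rot: [0.024, 1.0, -0.0, -0.001]
ft_force: [-0.2, 0.8, 0.7]
width: 0.499
grip_force: 0.0
```

Call:
send_rows --moves '[[1,[0,0,0],0],[1,[0,0,0],0],[1,[0,0,0],0],[1,[0,0,0],0],[1,[0,0,0],0]]'

```text
time_s: 12.63
tcp_pos: [0.5722, 0.2862, 0.071]
eef_rot: [0.024, 1.0, 0.0, 0.001]
ft_force: [-0.8, -0.6, 2.6]
width: 0.15
grip_force: 60.5
```

Call:
send_rows --moves '[[1,[0,0,-8],0],[1,[0,0,-20],0],[1,[0,0,-35],0],[1,[0,0,-50],0],[1,[0,0,-65],0]]'

```text
time_s: 13.05
tcp_pos: [0.5714, 0.2856, 0.136]
eef_rot: [0.024, 1.0, -0.0, -0.001]
ft_force: [0.5, 0.2, -3.4]
width: 0.15
grip_force: 59.9
```

Call:
send_rows --moves '[[1,[0,0,-10],0],[1,[0,0,-20],0],[1,[0,0,-30],0],[1,[0,0,-35],0],[1,[0,0,-35],0]]'

```text
time_s: 13.47
tcp_pos: [0.5726, 0.2862, 0.172]
eef_rot: [0.024, 1.0, 0.0, 0.001]
ft_force: [-0.5, 0.5, -3.0]
width: 0.146
grip_force: 60.0
```

Run:
```python
from h import *
a=snap('scene');im=a['image'].astype(int);m=((im[...,0]>1.7*im[...,1])&(im[...,0]>1.7*im[...,2])&(im[...,0]>50))[150:250,235:320]
v,u=np.nonzero(m);print('pin',len(u),u.mean()+235,v.mean()+150);t=state();print(t['ft_force'],t['moment'],t['grip_force'])
plan([(.606,.143,.17,177.4),(.641,.0,.17,177.4),(.641,0,.08,177.4)])
```

```text
pin 127 271.0314960629921 201.46456692913387
[ 0.14066753 -0.35494164 -2.55268633] [-0.00361732  0.03136613  0.02814323] 60.0044846534729
at [0.5722 0.286  0.1709] 177.2 13.5167 w 0.148
[np.float64(-40.8), np.float64(-141.2), np.float64(0.9)] -0.003 rows 3.5
[np.float64(-41.5), np.float64(-141.3), np.float64(-0.0)] -0.0 rows 3.5
[np.float64(0.0), np.float64(0.0), np.float64(90.0)] -0.0 rows 2.2
```

Call:
send_rows --moves '[[1,[-8,-25,0],0],[1,[-17,-58,0],0],[1,[-26,-90,0],0],[1,[-34,-118,0],0],[1,[-41,-141,0],0]]'

```text
time_s: 13.93
tcp_pos: [0.6054, 0.1407, 0.1689]
eef_rot: [0.025, 1.0, -0.001, -0.001]
ft_force: [-0.1, -0.9, -3.7]
width: 0.148
grip_force: 59.9
```

Call:
send_rows --moves '[[1,[-10,-33,0],0],[1,[-20,-66,0],0],[1,[-29,-97,0],0],[1,[-36,-123,0],0],[1,[-42,-141,0],0]]'

```text
time_s: 14.35
tcp_pos: [0.6405, -0.003, 0.1687]
eef_rot: [0.026, 1.0, -0.001, -0.001]
ft_force: [-0.3, 0.2, -3.3]
width: 0.152
grip_force: 59.9
```

Call:
send_rows --moves '[[1,[0,0,10],0],[1,[0,0,30],0],[1,[0,0,55],0],[1,[0,0,80],0],[1,[0,0,100],0]]'

```text
time_s: 14.77
tcp_pos: [0.639, 0.0008, 0.0666]
eef_rot: [0.024, 1.0, 0.0, -0.002]
ft_force: [0.5, 0.5, -4.1]
width: 0.145
grip_force: 59.9
```

Call:
send_rows --moves '[[1,[0,0,12],0],[1,[0,0,24],0],[1,[0,0,34],0],[1,[0,0,42],0],[1,[0,0,46],0]]'

```text
time_s: 15.18
tcp_pos: [0.6408, 0.0004, 0.0235]
eef_rot: [0.024, 1.0, 0.0, -0.0]
ft_force: [-0.4, 0.1, -3.1]
width: 0.148
grip_force: 59.9
```

Run:
```python
from h import *
snap('top');plan([(.641,0,.010,177.4)]);t=state();print(t['ft_force'],t['grip_force'])
```

```text
at [6.404e-01 3.000e-04 2.310e-02] 177.21 15.2333 w 0.148
[np.float64(-0.6), np.float64(-0.3), np.float64(13.1)] -0.003 rows 0.3
[-1.25343135  1.32358825 -3.71113458] 59.89021360874176
```

Call:
send_rows --moves '[[1,[0,0,3],0],[1,[0,0,6],0],[1,[0,0,9],0],[1,[0,0,11],0],[1,[0,0,11],0]]'

```text
time_s: 15.65
tcp_pos: [0.6407, 0.0002, 0.013]
eef_rot: [0.024, 1.0, 0.0, -0.0]
ft_force: [0.3, -0.2, -3.3]
width: 0.145
grip_force: 59.9
```

Call:
send_rows --moves '[[1,[0,0,1],0],[1,[0,0,2],0],[1,[0,0,2],0]]'

```text
time_s: 15.9
tcp_pos: [0.6409, 0.0002, 0.0113]
eef_rot: [0.024, 1.0, 0.0, -0.0]
ft_force: [-0.9, -0.4, -3.8]
width: 0.145
grip_force: 59.9
```

Still hanging; go on until the weight comes off.

Call:
send_rows --moves '[[1,[0,0,1],0],[1,[0,0,2],0],[1,[0,0,2],0]]'

```text
time_s: 16.15
tcp_pos: [0.6412, 0.0001, 0.01]
eef_rot: [0.024, 1.0, -0.0, 0.0]
ft_force: [-1.6, 0.2, -1.0]
width: 0.149
grip_force: 60.3
```

Call:
send_rows --moves '[[1,[0,0,1],0],[1,[0,0,2],0],[1,[0,0,2],0]]'

```text
time_s: 16.4
tcp_pos: [0.6412, 0.0001, 0.01]
eef_rot: [0.024, 1.0, -0.0, 0.001]
ft_force: [-4.8, 0.3, 7.1]
width: 0.148
grip_force: 61.4
```

It is seated. Back off 2 mm, release and withdraw.

Call:
send_rows --moves '[[1,[0,0,-2],0],[0.5,[0,0,-2],0],[0.5,[0,0,-2],0],[0.5,[0,0,-2],0],[0.5,[0,0,-2],0]]'

```text
time_s: 16.82
tcp_pos: [0.6412, 0.0001, 0.0094]
eef_rot: [0.024, 1.0, -0.0, 0.0]
ft_force: [0.8, 0.0, -0.4]
width: 0.497
grip_force: 0.0
```

Call:
send_rows --moves '[[0.5,[0,0,-10],0],[0.5,[0,0,-35],0],[0.5,[0,0,-70],0],[0.5,[0,0,-110],0],[0.5,[0,0,-150],0]]'

```text
time_s: 17.23
tcp_pos: [0.6402, 0.0003, 0.1608]
eef_rot: [0.024, 1.0, 0.0, -0.001]
ft_force: [1.4, -0.1, -0.4]
width: 0.496
grip_force: 0.0
```

Call:
send_rows --moves '[[0.5,[35,0,-10],0],[0.5,[70,0,-20],0],[0.5,[105,0,-20],0],[0.5,[140,0,-20],0],[0.5,[170,0,-20],0]]'

```text
time_s: 17.65
tcp_pos: [0.4696, 0.0086, 0.1807]
eef_rot: [0.024, 1.0, -0.0, 0.001]
ft_force: [1.0, 0.2, 1.1]
width: 0.497
grip_force: 0.0
```

Call:
send_rows --moves '[[0.5,[35,0,0],0],[0.5,[70,0,0],0],[0.5,[100,0,0],0],[0.5,[120,0,0],0],[0.5,[120,0,0],0]]'

```text
time_s: 18.07
tcp_pos: [0.3484, 0.0147, 0.1806]
eef_rot: [0.024, 1.0, -0.0, 0.0]
ft_force: [0.6, -0.4, -0.4]
width: 0.503
grip_force: 0.0
```

Run:
```python
from h import *
a=snap('scene');b=snap('top');plan([]);im=a['image'].astype(int)
m=((im[...,0]>1.7*im[...,1])&(im[...,0]>1.7*im[...,2])&(im[...,0]>50))[150:250,235:320]
v,u=np.nonzero(m);print('pin',len(u),u.mean()+235,v.mean()+150)
for s,c in((a,(.641,0,.057)),(b,(.641,0,.057))):
    q=np.array(proj(s,c)).astype(int);w=s['image'][q[1]-45:q[1]+45,q[0]-25:q[0]+25].max(2)
    n,l,st,ce=cv2.connectedComponentsWithStats((w<60).astype(np.uint8))
    for i in range(1,n):
        if st[i,4]>40: c0=ce[i]+q-[25,45];print(q,st[i],c0,plane(s,*c0,.05).round(4))
```

```text
at [0.3516 0.0143 0.1804] 177.2 18.1667 w 0.498
pin 128 271.0 201.734375
[288 289] [ 21  34  11  39 283] [289.21201413 297.00353357] [ 0.6511 -0.0013  0.05  ]
[273 141] [ 22  32   7  31 185] [273.0972973  142.75675676] [6.409e-01 2.000e-04 5.000e-02]
```

```bash
python3 -c "
from workcell import job_done
print(job_done())"
```

```text
the job is handed in; nothing more can be done
None
```

I handed the job in at about 18 s of the 70 s; no verdict came back. The pin was pulled and lies in the blue bin, and the lid was set down flat on the green mat, its handle within a few mm of the middle by the last top view.

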